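# Put the vacuum unit back in service after a filter change

## Task

The filter of the suction gripper's vacuum unit has just been changed. First close the filter: push its lid in against the spring, turn it clockwise and let it spring up into its lock, so that it sits flush with the rim. Then reach in through the yellow guard, without knocking against it, and turn the sunk regulator knob until the red gauge needle stands on the green marker; leave the things lying around where they are.

Things in the scene. Friction and masses are not known exactly. Their poses are not given: they have to be found in the camera images.
- vac_unit: the vacuum unit, fixed on the bench, its front turned away from the robot: an aluminium base plate (270 x 500 x 12 mm) with a light grey console, whose sloped front panel carries guard and gauge, and beside it the filter canister (clear bowl, 86 mm across). Origin on the bench, near the plate's middle; x points from the unit's front to its rear (roughly to the robot), y to the filter's side, z up
- head_rim (a point): centre of the filter head's rim, an upright aluminium ring (inside radius 31, outside 42 mm), 155 mm above the bench. z up; +x points to where the lid's pointer stands while the lid is open. Two J-slots take the lid's pins: 18 mm straight down, then 70 degrees (1.22 rad) clockwise from above, under a roof whose edge is 9 mm below the rim, then a pocket 4 mm up: the lock
- shut_mark (a point): green dot on the rim's top face, 38.5 mm from the axis, 70 degrees clockwise from the open position: where the lid's pointer stands when it is locked
- lid_grip (a point): the lid (loose, about 0.15 kg): a black plug 60 mm across in the filter head, with an upright orange rib on top to grip (50 mm long, 14 thick, 34 tall). The point is on the lid's axis, 24 mm above the plug's top face, 10 mm below the rib's top. x runs along the rib to its end with the white pointer, y across it (grip across y), z up. At the start the plug's top stands 5 mm above the rim
- lid_pointer (a point): point level with the plug's top, 38.5 mm from the lid's axis towards the white pointer; over the green dot when locked. Push the lid down at least 9 mm (free to 12 mm; 4 N at first, 12 N at the bottom), only then it turns 70 degrees clockwise; let go there, its spring lifts its two pins 4 mm into the lock: the plug's top is then flush with the rim, 5 mm lower than at the start
- guard_mouth (a point): centre of the round opening (94 mm across) in the yellow guard plate (130 mm square, 3 mm thick) on the sloped panel, at the plate's outer face. z points straight out of the panel, 32 degrees (0.56 rad) from vertical, away from the robot's side; x points up the slope, y to the filter's side. Behind the plate is a round recess 104 mm across and 54 mm deep, with the knob in its middle
- guard: the yellow guard plate itself; its origin is the centre of its opening, as guard_mouth. It lets two slim fingers in to the bar, but not opened wide: about 26 mm between them is enough inside
- knob_grip (a point): the regulator knob, sunk behind the guard: a dark grey disc (48 mm across, 8 thick) on the recess's floor with a light grey bar across (44 mm long, 14 thick, standing 28 above the disc). The point is on the knob's axis, within the bar, 24 mm behind the guard's face, 6 mm below the bar's top, 22 mm above the disc. z points straight out of the panel, x along the bar to its red line, y across it (grip across y)
- regulator (a joint): angle of the knob, 0 to 2.35 rad, growing as it is turned clockwise seen from outside; it turns stiffly (0.06 N m) and stays where it is left
- needle (a joint): angle of the red gauge needle, clockwise, always twice the knob's angle (0 to 4.71 rad). The gauge (white face, 88 mm across) is on the sloped panel beside the guard, on the side away from the filter
- marker (a joint): angle of the green marker on the same scale as the needle; it stays put
- needle_tip (a point): tip of the red needle, 32 mm from the gauge's axis
- marker_tip (a point): the green marker on the gauge's scale, 32 mm from the gauge's axis, where the needle's tip should be
- old_element: the spent filter element, a brownish cylinder (48 mm across, 58 mm tall) standing on the base plate by the filter canister; to be left alone; origin under its middle
- screw_jar: small glass jar with a blue lid (48 mm across, 50 mm tall) standing on the console's flat top, 160 mm above the bench; to be left alone; origin under its middle
- tape_roll: roll of masking tape (104 mm across, 24 mm tall) lying on the bench; to be left alone; origin under its middle
- screwdriver: screwdriver lying on the bench beside the unit, on the gauge's side; to be left alone

How it is judged:
On the way, in this order (a step that is already met when the one before it is completed fails the run):
1. the lid is locked: its pointer at the green dot and its top sprung up flush with the rim (distance between lid_pointer and shut_mark below 0.006 m and z of lid_grip in the frame of head_rim between 0.022 and 0.0265 m), for 0.2 s.
2. the needle stands on the green marker (distance between needle_tip and marker_tip below 0.008 m), for 0.2 s.
At the end, for the whole second after the job is handed in: The lid is locked (pointer within 6 mm of the green dot, top within about 2 mm of flush with the rim), and the needle's tip is within 8 mm of the green marker (about 0.25 rad on the gauge, 0.125 rad at the knob), lid first (all of step 1 and distance between needle_tip and marker_tip below 0.008 m); the robot touches nothing.
It fails at once if the guard is struck or leaned on with more than 15 N (contact force between any of the fingers, the arm and guard above 15 N).
It fails at once if the spent element, jar, tape or screwdriver is shifted by more than 30 mm (distance of any of old_element, screw_jar, tape_roll, screwdriver from where it was at the start of the episode above 0.03 m).
It also fails if it takes over 48 s, if anything falls off the work surface, if the arm or the gripper's body presses on something with over 40 N, if the wrist force passes 120 N, or if a joint passes its speed limit or range.

## Robot

A 6-joint arm with a two-finger parallel gripper is mounted at the origin on the work surface. World frame = base frame: x ahead of the robot, y to its left, z up, the work surface at z = 0. Lengths are in m, angles in rad, forces in N, time in s.
With the tool pointing down it reaches from about 0.35 to 0.975 m from the base axis. Payload 4.9 kg.
Tool frame: the origin (TCP) lies at the very end of the fingers, on their centre line; the grasp point (between the pads) lies 19 mm behind it (manip.hold_point_z is the distance from the TCP to the grasp point, in m); z points along the fingers, y is the direction in which the jaws open and shut (so a half turn about z gives the same grasp; the last joint's range is limited). The gripper opens to 85 mm and grips with 20 to 120 N. Pads are 22 mm wide; open, the fingers measure 114 mm over their backs; the gripper's body (76 mm by 85 mm) begins 54 mm behind the grasp point. The pads swing forward as they close: fully open they stand 13 mm farther back than shut.
Start: joints at [-1.26, 0.053, 1.613, -0, 1.476, -0.119], TCP at [0.26, -0.568, 0.231] pointing down, gripper open.
Joint ranges: [-3.01, 3.01], [-1.01, 2.22], [0.06, 2.58], [-1.02, 4.17], [0.09, 2.62], [-3.14, 3.14]. Speed limits (rad/s): [2.57, 2.57, 3.14, 3.14, 3.14, 3.14].

## Interface

Orientations are given as a unit quaternion [w, x, y, z].
In Python, from plant import manip gives the robot as it stands. The module is installed in compiled form; this text tells all that it offers.
- The arm moves only by the shell command python3 -m creep 'ROWS'. ROWS is JSON, a list of rows, each a list of 7 numbers: the turn, a rotation vector about the tool's x, y, z in degrees, then the shift along the tool's x, y, z in m, then the opening, from 0 (shut) to 1 (fully open). In form: [[ax, ay, az, tx, ty, tz, jaw], ...]. A call has 1 to 20 rows; each row shifts and turns the commanded pose from where the row before left it, along the tool's axes as they then stand; what a row does not reach is not made up. A row lasts 1/12 s, in which the tool goes at most 41.7 mm and 7.16 degrees, less where a joint would pass 70% of its speed; a pose out of reach is approached as far as the arm can. A call is refused whole if a number of a shift passes 0.0417 or a number of a turn 7.16, either way. A call with a gripper value outside its range is refused whole. The fingers move at their own pace and stop on an object; the grip force is fixed at half the most. Time passes only in rows, so rows that do not move let the fingers close. It gives the time, the measured TCP pose, the force and the opening at its end, in the units of the state.
- manip.state(): the state, without advancing time (a new reading comes with each control period).
- manip.grab_frame(name): name is "scene" or "top" or "wrist"; returns the picture (480x640x3 uint8, blue, green, red); there is no depth.
- manip.get_calibration(name): a dict with "fx", "fy", "cx", "cy" (pixels), "xyz" and "attitude" of the camera in the world. Camera axes: x right, y down, z forward; pixel columns grow to the right and rows downward; lengths in m; the calibration is good to about 2 mm. A picture is of the moment at which its call begins: read the wrist's pose just before it. get_calibration takes no time and is no camera call; for the wrist camera it gives the pose at the moment of the call.
- manip.job_done(): hands the job in, once; it reports no verdict.
Trained networks look in the newest picture that a camera, given by its name, has taken for a name from the list of things; names that differ only in an ending like _2 or _b are one class to them, and where a whole thing is asked for, a point or a joint stands for the part that bears it (a point fixed in the world has none). Each returns a list of dicts, best first, with "confidence" (0 to 1); they miss things now and then, are a little off and sometimes report something else, mostly with a low value. They report only what shows in the picture. A call takes as long as a camera call.
- manip.cut_out(target, camera): "pixels" (480x640 bool, what is visible of it) and "rect" ([left, top, right, bottom] in pixels, round what is visible of it).
The state is a dict: "time": time; "joint_pos": joint angles; "joint_vel": joint speeds; "joint_efforts": joint torques, N m; "tool_pos": TCP position; "tool_rot": TCP orientation; "contact_force": force on the tool from outside, world axes, zero at the start; "ft_torque": the same for the moment, N m; "gripper_width": opening from 0.0 (shut) to 1.0 (fully open).
Only numpy, scipy, OpenCV 4.12 (cv2) and the standard library are available. Lean on these libraries where they do the work, as an engineer would, in place of code of your own. Each camera call takes 0.05 s, during which the arm holds its last target.

## Working session

There is one attempt and no reset: what is moved stays moved. The work goes in short steps, Python scripts to look and compute and a shell command to move; the robot and the scene stay as the last step left them, time stands still between calls to the robot, and variables do not carry over. Pictures are saved under pics/ and viewed, and the job is handed in when it is done.

```bash
mkdir -p pics; ls
python3 - <<'E'
from plant import manip
import cv2
print(manip.state()); print(manip.hold_point_z)
for n in ("scene","top","wrist"):
    c=manip.get_calibration(n); print(n,c)
    cv2.imwrite(f"pics/{n}0.png",manip.grab_frame(n))
E
```

```text
pics
{'time': 0.0, 'joint_pos': array([-1.26000103e+00,  5.33498682e-02,  1.61427487e+00,  8.71245461e-06,
        1.47597462e+00, -1.19068399e-01]), 'joint_vel': array([ 0.00082966, -0.00050098,  0.00114323, -0.00118448,  0.00019669,
        0.00078937]), 'joint_efforts': array([ 5.87070354e-04, -3.93685949e+01, -3.70175099e+01, -9.16528370e-05,
        7.11486849e-03, -7.79474021e-06]), 'tool_pos': array([ 0.26024347, -0.56757328,  0.23007876]), 'tool_rot': array([-9.99164117e-04,  9.76990529e-01,  2.13280331e-01, -9.17215681e-05]), 'contact_force': array([ 0.26825299,  0.78475696, -0.08019799]), 'ft_torque': array([ 0.04559262,  0.03222734, -0.01123177]), 'gripper_width': 1.0030107876404315}
0.0187
scene {'fx': 445.71163343220854, 'fy': 445.71163343220854, 'cx': 311.6965584103343, 'cy': 233.16110460988673, 'xyz': array([1.30618136, 0.08748792, 0.72542779]), 'attitude': array([-0.29417947,  0.60204334,  0.65938649, -0.3408984 ])}
top {'fx': 481.7616925506671, 'fy': 481.7616925506671, 'cx': 319.66020795157806, 'cy': 243.48793270424216, 'xyz': array([ 0.44847219, -0.01235898,  1.25405705]), 'attitude': array([ 0.01642333, -0.700475  ,  0.71339431, -0.01155874])}
wrist {'fx': 385.4337592693282, 'fy': 385.4337592693282, 'cx': 327.38968771884254, 'cy': 237.29169003200306, 'xyz': array([ 0.32525847, -0.53890181,  0.37301956]), 'attitude': array([ 0.12042247,  0.83285024, -0.53445825, -0.07882447])}
```

View pics/scene0.png

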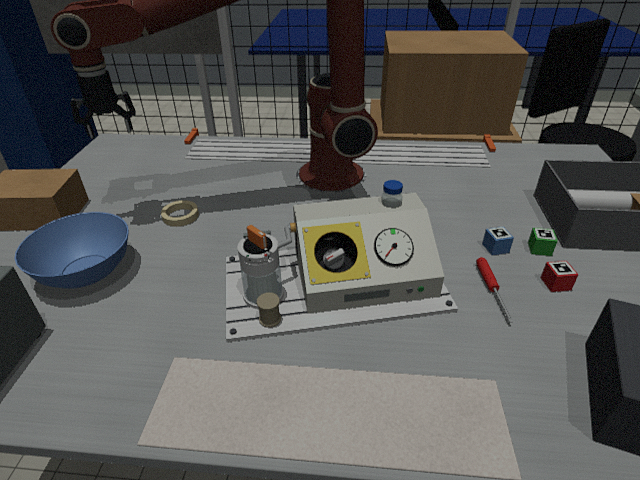

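View pics/top0.png

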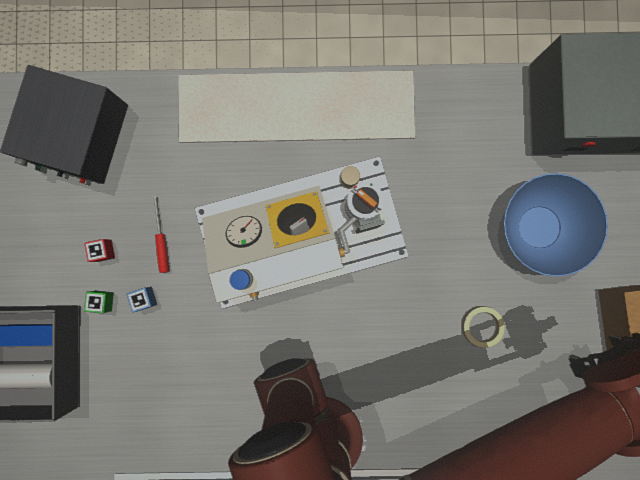

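View pics/wrist0.png

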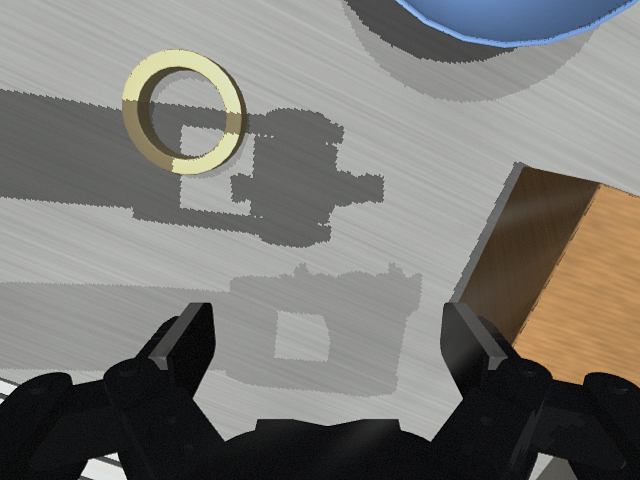

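The scene image shows the unit with the filter at (262,270), the guard at (335,255) and the gauge at (393,245). In the top image the lid is at (367,200), the guard at (297,220), the gauge at (243,231) and the jar at (240,279). The wrist camera sees only the tape.

```bash
cat > h.py <<'E'
import numpy as np, cv2
from scipy.spatial.transform import Rotation as R
def q2R(q): return R.from_quat([q[1],q[2],q[3],q[0]])
def ray(c,uv):
    d=np.array([(uv[0]-c['cx'])/c['fx'],(uv[1]-c['cy'])/c['fy'],1.0])
    return np.array(c['xyz']), q2R(c['attitude']).apply(d)
def onz(c,uv,z):
    o,d=ray(c,uv); return o+d*(z-o[2])/d[2]
def proj(c,P):
    p=q2R(c['attitude']).inv().apply(np.atleast_2d(P)-np.array(c['xyz']))
    return np.c_[c['cx']+c['fx']*p[:,0]/p[:,2], c['cy']+c['fy']*p[:,1]/p[:,2]]
def crop(img,x0,y0,x1,y1,s,fn):
    cv2.imwrite(fn,cv2.resize(img[y0:y1,x0:x1],None,fx=s,fy=s,interpolation=cv2.INTER_CUBIC))
E
python3 - <<'E'
from plant import manip
from h import *
for n in ("top","scene"):
    img=manip.grab_frame(n)
    c=manip.get_calibration(n)
    for t in ("vac_unit","guard","lid_grip","knob_grip","screw_jar","old_element"):
        r=manip.cut_out(t,n)
        if r:
            m=r[0]["pixels"]; ys,xs=np.nonzero(m)
            rr=cv2.minAreaRect(np.c_[xs,ys].astype(np.float32))
            print(n,t,round(r[0]["confidence"],2),r[0]["rect"],m.sum(),xs.mean().round(1),ys.mean().round(1),rr)
        else: print(n,t,None)
img=cv2.imread("pics/top0.png"); crop(img,185,145,415,315,3.4,"pics/topc.png")
img=cv2.imread("pics/scene0.png"); crop(img,215,170,465,340,3.2,"pics/scenec.png")
E
```

```text
top vac_unit None
top guard 0.97 [262.5, 193.2, 326.8, 248.2] 1530 295.8 219.8 ((295.7679138183594, 219.064453125), (44.85711669921875, 57.32931900024414), 74.47589111328125)
top lid_grip 0.89 [354.4, 189.4, 376.1, 213.6] 525 365.5 200.3 ((365.5, 200.5), (25.0, 25.0), 90.0)
top knob_grip 0.7 [290.6, 217.7, 310.8, 231.8] 207 299.1 226.6 ((298.84613037109375, 227.26919555664062), (13.035454750061035, 18.30510711669922), 56.3099365234375)
top screw_jar 0.81 [228.2, 266.9, 251.9, 291.0] 395 240.9 279.1 ((240.5, 279.0), (20.0, 23.0), 90.0)
top old_element 0.56 [338.5, 166.5, 360.3, 190.3] 322 349.4 177.1 ((349.54998779296875, 177.35000610351562), (17.708751678466797, 21.187259674072266), 18.43494987487793)
scene vac_unit 0.6 [224.7, 190.4, 461.6, 344.8] 23471 340.3 269.9 ((333.80633544921875, 264.048583984375), (127.52479553222656, 233.3249053955078), 82.62623596191406)
scene guard 0.84 [302.5, 220.7, 367.5, 287.2] 2098 335.5 253.4 ((335.64996337890625, 252.5500030517578), (59.53839111328125, 60.811180114746094), 81.8698959350586)
scene lid_grip 0.83 [241.6, 226.3, 271.9, 259.5] 647 256.5 242.2 ((258.57958984375, 241.7292938232422), (29.966064453125, 28.38593292236328), 16.389541625976562)
scene knob_grip 0.67 [324.9, 248.6, 344.1, 270.0] 356 333.5 258.1 ((333.0, 258.5), (19.0, 20.0), 90.0)
scene screw_jar 0.87 [381.6, 181.4, 402.4, 207.0] 505 391.7 193.2 ((391.45880126953125, 193.03530883789062), (20.401269912719727, 26.690385818481445), 4.398705005645752)
scene old_element 0.81 [256.7, 293.4, 283.5, 327.9] 676 268.4 309.8 ((268.45123291015625, 309.5610046386719), (35.227664947509766, 21.534149169921875), 83.6598129272461)
```

View pics/topc.png

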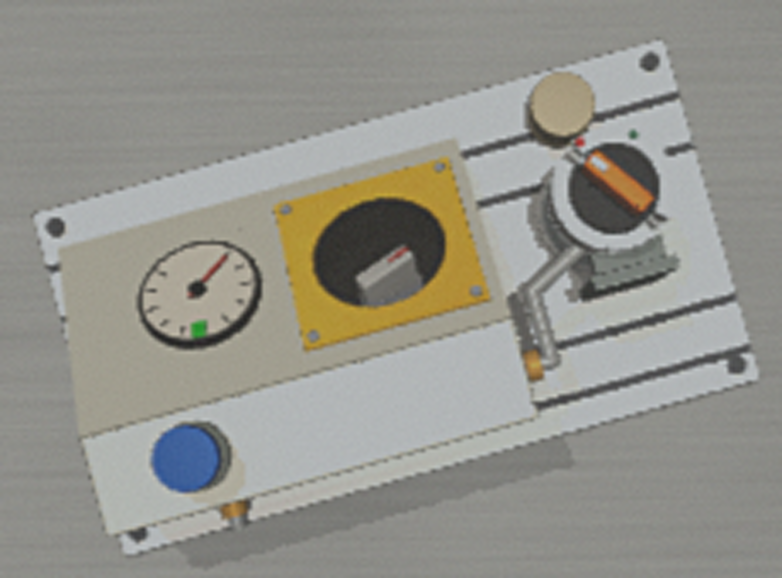

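View pics/scenec.png

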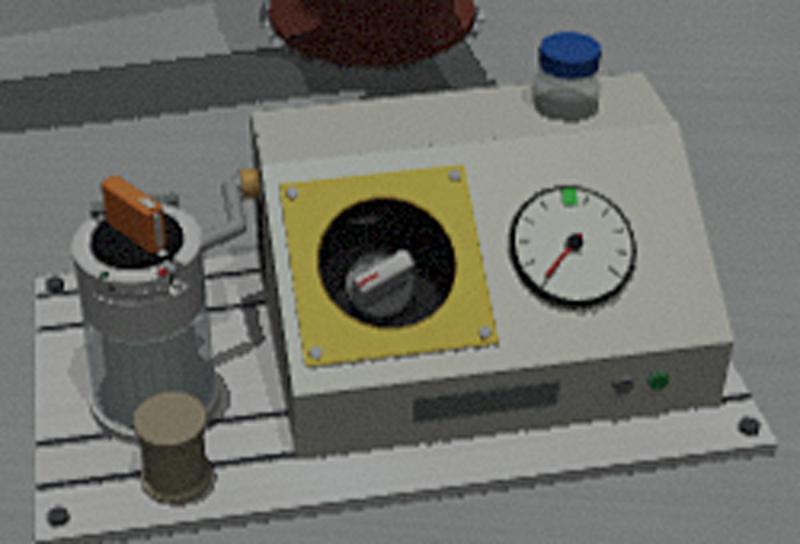

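Both crops are clear. In the top crop the pointer end of the rib is near (598,158), the green dot at (632,133), and the guard corners are well defined. In the scene crop the needle points lower left and the green marker is at 12 o'clock. I'll fit the geometry next.

```bash
cat > fit.py <<'E'
from plant import manip
from h import *
from scipy.optimize import least_squares
T=manip.get_calibration("top"); S=manip.get_calibration("scene")
t=lambda x,y:((x+.5)/3.4-.5+185,(y+.5)/3.4-.5+145)
s=lambda x,y:((x+.5)/3.2-.5+215,(y+.5)/3.2-.5+170)
def tri(a,b):
    (o1,d1),(o2,d2)=ray(T,a),ray(S,b)
    A=np.c_[d1,-d2]; k=np.linalg.lstsq(A,o2-o1,rcond=None)[0]
    p,q=o1+k[0]*d1,o2+k[1]*d2
    return (p+q)/2,np.linalg.norm(p-q)
for n,a,b in [("green",t(632,133),s(104,275)),("red",t(580,142),s(163,272)),("gauge c",t(197,288),s(573,242)),("needle",t(228,253),s(546,279)),("marker",t(199,329),s(570,197)),
  ("g low+y",t(445,160),s(302,364)),("g low-y",t(275,213),s(497,343)),("g hi-y",t(305,350),s(464,167)),("g hi+y",t(493,297),s(281,184)),
  ("plateFL",t(37,213),s(775,448)),("plateFR",t(661,41),s(35,543)),("jar",t(187,458),s(570,50))]:
    p,e=tri(a,b); print(n,p.round(4),round(e*1e3,1))
# guard: center, psi
def gR(psi):
    z=np.array([np.sin(.5585)*np.cos(psi),np.sin(.5585)*np.sin(psi),np.cos(.5585)])
    x=np.array([-np.cos(.5585)*np.cos(psi),-np.cos(.5585)*np.sin(psi),np.sin(.5585)])
    return np.c_[x,np.cross(z,x),z]
loc=np.array([[-.065,.065,0],[-.065,-.065,0],[.065,-.065,0],[.065,.065,0]])
ut=np.array([t(445,160),t(275,213),t(305,350),t(493,297)]); us=np.array([s(302,364),s(497,343),s(464,167),s(281,184)])
def f(p):
    P=p[:3]+loc@gR(p[3]).T
    return np.r_[(proj(T,P)-ut).ravel(),(proj(S,P)-us).ravel()]
r=least_squares(f,[.5,.04,.14,.2]); print("guard",r.x.round(4),"yaw deg",np.degrees(r.x[3]),"rms",np.sqrt(np.mean(r.fun**2)))
print(gR(r.x[3]).round(3))
E
python3 fit.py
```

```text
green [ 0.6269 -0.1252  0.1563] 2.1
red [ 0.6213 -0.0892  0.1563] 0.4
gauge c [0.5299 0.1746 0.1243] 2.1
needle [0.555  0.1557 0.1111] 0.2
marker [0.5007 0.1717 0.1406] 0.5
g low+y [6.219e-01 1.000e-04 8.450e-02] 5.9
g low-y [0.5862 0.1254 0.0795] 1.6
g hi-y [0.4847 0.0984 0.1511] 0.8
g hi+y [ 0.5179 -0.0276  0.1538] 1.8
plateFL [0.598  0.3166 0.0077] 0.6
plateFR [ 0.7216 -0.1648  0.0087] 3.8
jar [0.4153 0.1695 0.2073] 0.1
guard [0.5527 0.0488 0.1173 0.2555] yaw deg 14.638765237311828 rms 0.7626479972410762
[[-0.821  0.253  0.513]
 [-0.214 -0.968  0.134]
 [ 0.53   0.     0.848]]
```

```bash
cat >> h.py <<'E'
def toolR(yaw_y_deg):  # tool pointing down, tool y at given world yaw
    y=np.array([np.cos(np.radians(yaw_y_deg)),np.sin(np.radians(yaw_y_deg)),0]); z=np.array([0,0,-1.])
    return R.from_matrix(np.c_[np.cross(y,z),y,z])
def delta(st,pos,Rt):
    R0=q2R(st['tool_rot']); dt=R0.inv().apply(np.array(pos)-st['tool_pos']); rv=np.degrees((R0.inv()*Rt).as_rotvec())
    print("rot",rv.round(2),"shift mm",(dt*1e3).round(1)); return rv,dt
E
python3 - <<'E'
from plant import manip
from h import *
T=manip.get_calibration("top"); S=manip.get_calibration("scene"); W=manip.get_calibration("wrist"); st=manip.state()
t=lambda x,y:((x+.5)/3.4-.5+185,(y+.5)/3.4-.5+145)
print("lid c",onz(T,t(613,188),.16), onz(T,(365.5,200.5),.16))
R0=q2R(st['tool_rot']); print("cam in tool",R0.inv().apply(W['xyz']-st['tool_pos']), (R0.inv()*q2R(W['attitude'])).as_matrix().round(3))
delta(st,[.595,-.11,.30],toolR(-40))
E
```

```text
lid c [ 0.5892799  -0.11022257  0.16      ] [ 0.58797665 -0.11146727  0.16      ]
cam in tool [ 0.07108827  0.00071864 -0.14283563] [[-0.    -0.959 -0.285]
 [ 1.    -0.    -0.001]
 [ 0.001 -0.285  0.959]]
rot [  0.     0.   -25.38] shift mm [ 495.  -277.1  -68.7]
```

```bash
python3 -m creep '[[0,0,0,0.0275,-0.0154,-0.0038,1],[0,0,0,0.0275,-0.0154,-0.0038,1],[0,0,0,0.0275,-0.0154,-0.0038,1],[0,0,0,0.0275,-0.0154,-0.0038,1],[0,0,0,0.0275,-0.0154,-0.0038,1],[0,0,0,0.0275,-0.0154,-0.0038,1],[0,0,0,0.0275,-0.0154,-0.0038,1],[0,0,0,0.0275,-0.0154,-0.0038,1],[0,0,0,0.0275,-0.0154,-0.0038,1],[0,0,0,0.0275,-0.0154,-0.0038,1],[0,0,0,0.0275,-0.0154,-0.0038,1],[0,0,0,0.0275,-0.0154,-0.0038,1],[0,0,0,0.0275,-0.0154,-0.0038,1],[0,0,0,0.0275,-0.0154,-0.0038,1],[0,0,0,0.0275,-0.0154,-0.0038,1],[0,0,0,0.0275,-0.0154,-0.0038,1],[0,0,0,0.0275,-0.0154,-0.0038,1],[0,0,0,0.0275,-0.0154,-0.0038,1]]'
python3 -m creep '[[0,0,-6.35,0,0,0,1],[0,0,-6.35,0,0,0,1],[0,0,-6.35,0,0,0,1],[0,0,-6.35,0,0,0,1],[0,0,0,0,0,0,1],[0,0,0,0,0,0,1]]'
cat > look.py <<'E'
import sys
from plant import manip
from h import *
st=manip.state(); W=manip.get_calibration("wrist"); im=manip.grab_frame("wrist"); cv2.imwrite(sys.argv[1],im)
print(st['time'],st['tool_pos'].round(4),st['joint_pos'].round(3),st['contact_force'].round(1))
delta(st,[.589,-.111,.30],toolR(-40))
import pickle; pickle.dump((st,W),open(sys.argv[1]+".pkl","wb"))
E
python3 look.py pics/w1.png
```

```text
time: 2.35
tool_pos: [0.5957, -0.1084, 0.3]
tool_rot: [0.0, 0.977, 0.213, 0.0]
contact_force: [0.5, -0.8, 0.3]
gripper_width: 0.998
time: 2.85
tool_pos: [0.5949, -0.1099, 0.2997]
tool_rot: [-0.0, 0.907, 0.422, -0.0]
contact_force: [-0.1, 0.6, 0.5]
gripper_width: 0.995
2.85 [ 0.5949 -0.1099  0.2997] [-0.306 -0.026  1.579  0.     1.588  0.395] [-0.1  0.6  0.5]
rot [-0.    0.   -0.13] shift mm [-4.7 -3.8 -0.3]
```

View pics/w1.png

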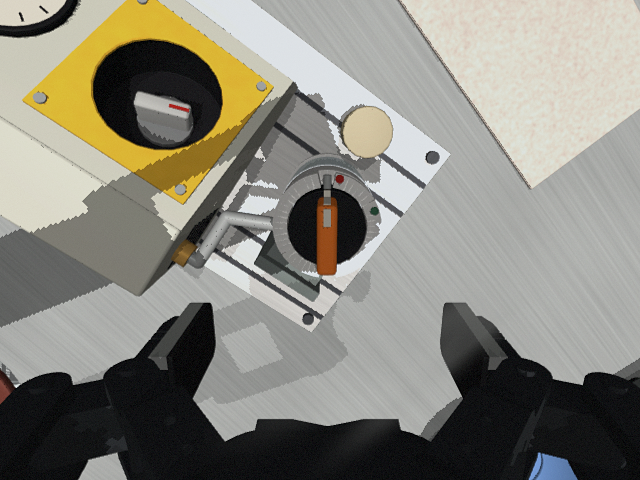

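The wrist picture shows the lid rib nearly vertical at (327,237), with the pointer end up at (327,185). The green dot is at (375,211), the red dot at (340,179), and the guard with the knob is upper left. I'll zoom in to measure.

Run:
```python
from h import *
im=cv2.imread("pics/w1.png"); crop(im,270,145,395,290,5,"pics/w1c.png")
```

```text
(no output)
```

View pics/w1c.png

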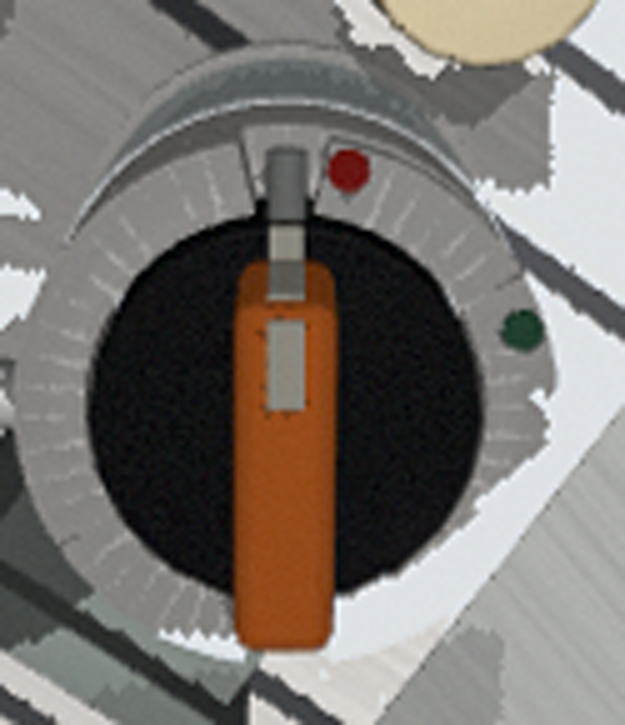

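Run:
```python
from h import *
import pickle
st,W=pickle.load(open("pics/w1.png.pkl","rb"))
g=lambda x,y:((x+.5)/5-.5+270,(y+.5)/5-.5+145)
c1=onz(W,g(286,407),.16); print("plug c",c1)
for p in [(88,400),(482,400),(286,215),(286,600)]: print(np.linalg.norm(onz(W,g(*p),.16)-c1))
a,b=onz(W,g(287,305),.194),onz(W,g(286,645),.194); print("rib ends",a,b,np.linalg.norm(a-b),(a+b)/2)
d=a-b; ry=np.degrees(np.arctan2(d[1],d[0])); print("rib yaw",ry)
G=onz(W,g(523,330),.155); v=G-c1; print("green",G,np.linalg.norm(v[:2]),np.degrees(np.arctan2(v[1],v[0])))
p=onz(W,g(286,150),.16);print("ptr",p, np.linalg.norm(p-c1), np.degrees(np.arctan2(*(p-c1)[1::-1])))
c=(c1+(a+b)/2)/2
for z in (.165,):
  delta(st,[c[0],c[1],z],toolR(ry-90))
```

```text
plug c [ 0.59178128 -0.11257841  0.16      ]
0.03001053077849538
0.02970361618848205
0.029247552778252
0.03118176737364169
rib ends [ 0.60670375 -0.09523762  0.194     ] [ 0.5756845  -0.13176275  0.194     ] 0.04791950397333019 [ 0.59119412 -0.11350019  0.194     ]
rib yaw 49.660161319948706
green [ 0.62637746 -0.12760747  0.155     ] 0.03771960047918589 -23.48080823056846
ptr [ 0.6168     -0.08295473  0.16      ] 0.03877497233410719 49.8171840026382
rot [-0.    0.    0.21] shift mm [ -4.6  -0.6 134.7]
```

```bash
python3 -m creep '[[0,0,0.2,-0.0046,-0.0006,0.01,0.6],[0,0,0,0,0,0.03,0.5],[0,0,0,0,0,0.03,0.5],[0,0,0,0,0,0.03,0.5],[0,0,0,0,0,0.02,0.5],[0,0,0,0,0,0.0125,0.5],[0,0,0,0,0,0,0.5],[0,0,0,0,0,0,0.5]]'
python3 look.py pics/w2.png
```

```text
time: 3.57
tool_pos: [0.5912, -0.1131, 0.1669]
tool_rot: [-0.0, 0.907, 0.421, -0.0]
contact_force: [-0.0, 0.1, 0.3]
gripper_width: 0.503
3.5667 [ 0.5912 -0.1131  0.1669] [-0.313  0.047  1.729 -0.     1.367  0.389] [-0.   0.1  0.3]
rot [-0.05  0.02 -0.22] shift mm [   0.2   -3.2 -133.1]
```

View pics/w2.png

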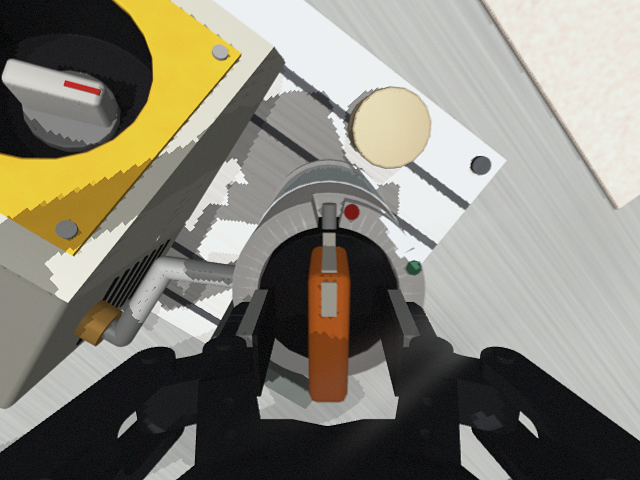

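The rib at (330,320) sits midway between the fingers, so I'll close on it.

```bash
python3 -m creep '[[0,0,0,0,0,0,0.3],[0,0,0,0,0,0,0],[0,0,0,0,0,0,0],[0,0,0,0,0,0,0],[0,0,0,0,0,0,0],[0,0,0,0,0,0,0],[0,0,0,0,0,0,0]]'
```

```text
time: 4.2
tool_pos: [0.5924, -0.1133, 0.1682]
tool_rot: [0.001, 0.907, 0.421, 0.001]
contact_force: [2.2, -0.7, 3.0]
gripper_width: 0.15
```

```bash
python3 -m creep '[[0,0,0,0,0,0.004,0],[0,0,0,0,0,0.004,0],[0,0,0,0,0,0.0025,0],[0,0,0,0,0,0,0],[0,0,0,0,0,0,0],[0,0,0,0,0,0,0]]'
```

```text
time: 4.7
tool_pos: [0.5925, -0.1133, 0.1587]
tool_rot: [0.001, 0.907, 0.421, 0.001]
contact_force: [0.5, 0.3, 9.5]
gripper_width: 0.153
```

```bash
python3 -m creep '[[0,0,0,0,0,0.0014,0],[0,0,0,0,0,0,0],[0,0,3,0,0,0,0],[0,0,3,0,0,0,0],[0,0,4,0,0,0,0],[0,0,0,0,0,0,0]]'
```

```text
time: 5.2
tool_pos: [0.5926, -0.1135, 0.1576]
tool_rot: [0.001, 0.941, 0.34, 0.001]
contact_force: [-0.3, -0.2, 10.4]
gripper_width: 0.15
```

```bash
python3 look.py pics/w3.png
python3 - <<'E'
from plant import manip
print(manip.state()['ft_torque'])
E
```

```text
5.2 [ 0.5926 -0.1135  0.1576] [-0.312  0.055  1.736 -0.     1.347  0.566] [-0.3 -0.2 10.4]
rot [  0.18  -0.08 -10.31] shift mm [  -1.    -3.8 -142.4]
[-0.02607002  0.02702398 -0.07612106]
```

View pics/w3.png

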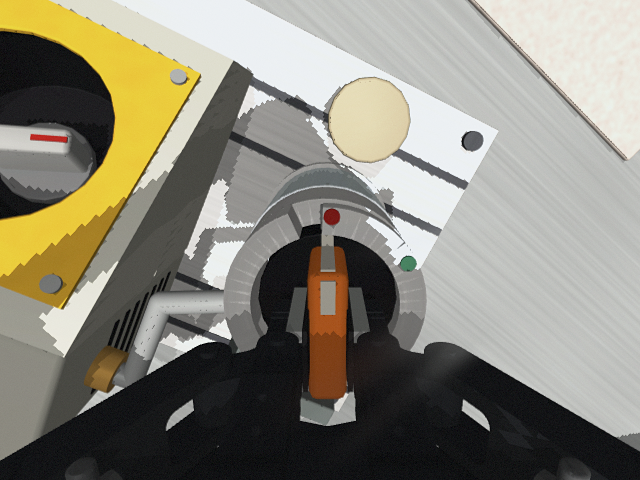

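The lid is turning with the gripper: the pointer has left the slot and now points at the red dot at (331,217). I'll continue the turn.

```bash
python3 -m creep '[[0,0,5,0,0,0,0],[0,0,5,0,0,0,0],[0,0,5,0,0,0,0],[0,0,5,0,0,0,0],[0,0,5,0,0,0,0],[0,0,5,0,0,0,0],[0,0,5,0,0,0,0],[0,0,5,0,0,0,0],[0,0,5,0,0,0,0],[0,0,5,0,0,0,0],[0,0,4,0,0,0,0],[0,0,0,0,0,0,0]]'
python3 look.py pics/w4.png
python3 - <<'E'
from plant import manip
s=manip.state();print(s['ft_torque'],s['joint_pos'])
E
```

```text
time: 6.25
tool_pos: [0.5927, -0.1138, 0.1577]
tool_rot: [0.001, 0.992, -0.125, 0.002]
contact_force: [-0.1, -0.5, 9.1]
gripper_width: 0.151
6.25 [ 0.5927 -0.1138  0.1577] [-3.130e-01  5.500e-02  1.735e+00 -1.000e-03  1.347e+00  1.508e+00] [-0.1 -0.5  9.1]
rot [  0.17  -0.15 -64.31] shift mm [  -3.7   -1.6 -142.3]
[-0.2342487   0.11040751 -0.01326564] [-3.12511558e-01  5.55048142e-02  1.73541137e+00 -7.71989000e-04
  1.34714588e+00  1.50644685e+00]
```

View pics/w4.png

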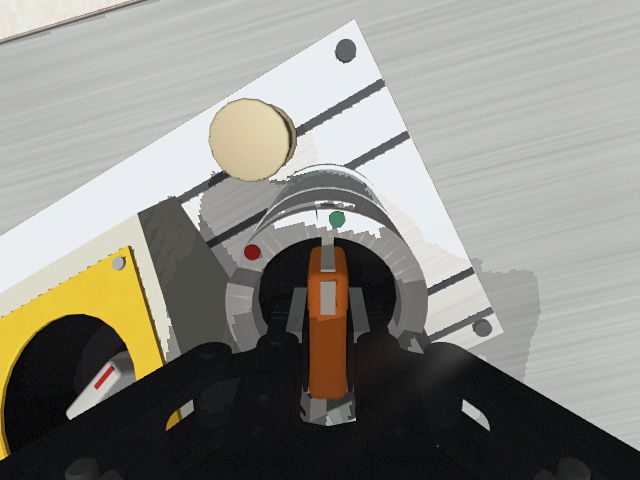

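The pointer now sits about 5° short of the green dot at (337,219). I'll go on until it reaches the stop.

```bash
python3 -m creep '[[0,0,2,0,0,0,0],[0,0,2,0,0,0,0],[0,0,2,0,0,0,0],[0,0,1,0,0,0,0],[0,0,0,0,0,0,0],[0,0,0,0,0,0,0]]'
python3 look.py pics/w5.png
python3 - <<'E'
from plant import manip
s=manip.state();print(s['ft_torque'],s['joint_pos'])
E
```

```text
time: 6.8
tool_pos: [0.5926, -0.1138, 0.1577]
tool_rot: [0.001, 0.983, -0.184, 0.002]
contact_force: [-0.1, -0.2, 10.6]
gripper_width: 0.152
6.8 [ 0.5926 -0.1138  0.1577] [-3.130e-01  5.600e-02  1.735e+00 -1.000e-03  1.347e+00  1.628e+00] [-0.1 -0.2 10.6]
rot [  0.16  -0.15 -71.17] shift mm [  -3.9   -1.2 -142.3]
[-0.25086495  0.13929459 -0.01699282] [-3.12542182e-01  5.55211270e-02  1.73543669e+00 -9.33841639e-04
  1.34721516e+00  1.62799211e+00]
```

View pics/w5.png

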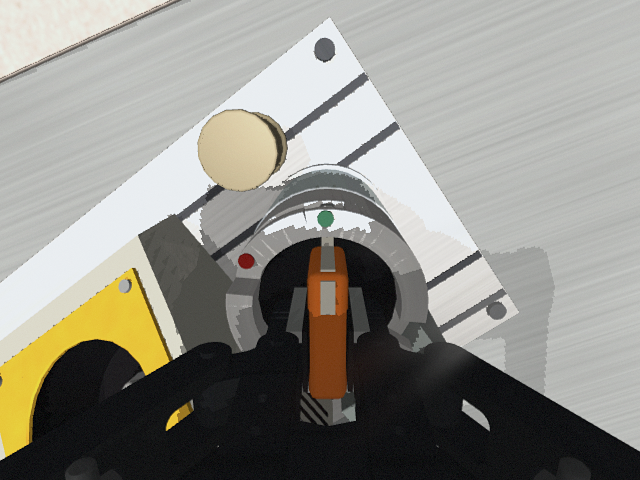

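```bash
python3 -m creep '[[0,0,0,0,0,-0.002,0],[0,0,0,0,0,-0.002,0],[0,0,0,0,0,-0.002,0],[0,0,0,0,0,0,0],[0,0,0,0,0,0,0]]'
python3 look.py pics/w6.png
python3 - <<'E'
from plant import manip
s=manip.state();print(s['ft_torque'],s['joint_pos'])
E
```

```text
time: 7.27
tool_pos: [0.5925, -0.1137, 0.1628]
tool_rot: [0.001, 0.983, -0.184, 0.002]
contact_force: [1.5, -2.5, 6.8]
gripper_width: 0.153
7.2667 [ 0.5925 -0.1137  0.1628] [-3.130e-01  5.100e-02  1.731e+00 -1.000e-03  1.356e+00  1.628e+00] [ 1.5 -2.5  6.8]
rot [  0.15  -0.15 -71.18] shift mm [  -3.8   -1.2 -137.2]
[-0.32357278 -0.23587645  0.04608693] [-3.12605827e-01  5.07514567e-02  1.73145739e+00 -8.10678475e-04
  1.35594000e+00  1.62796162e+00]
```

View pics/w6.png

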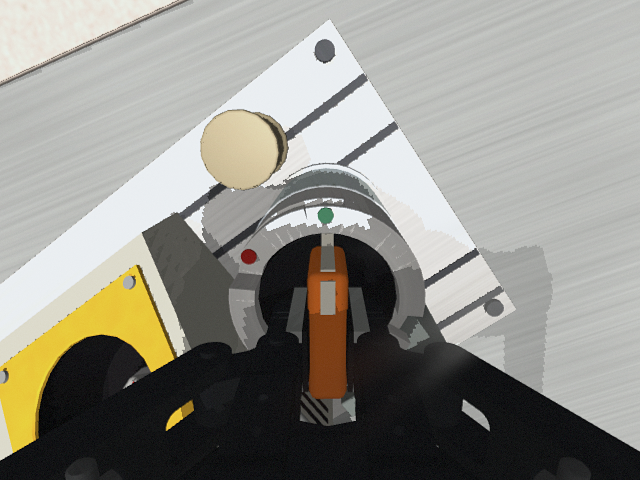

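The lid has risen past the roof (5.1 mm up from the bottom), so it is in the pocket. I'll release it.

```bash
python3 -m creep '[[0,0,0,0,0,-0.0005,0.1],[0,0,0,0,0,0,0.3],[0,0,0,0,0,0,0.5],[0,0,0,0,0,0,0.5],[0,0,0,0,0,0,0.5],[0,0,0,0,0,-0.02,0.5],[0,0,0,0,0,-0.03,0.5],[0,0,0,0,0,-0.03,0.5],[0,0,0,0,0,-0.03,0.5],[0,0,0,0,0,-0.03,0.5],[0,0,0,0,0,0,0.5]]'
python3 look.py pics/w7.png
python3 - <<'E'
from plant import manip
from h import *
im=manip.grab_frame("scene"); crop(im,215,190,465,340,3.2,"pics/s7.png")
E
```

```text
time: 8.23
tool_pos: [0.5938, -0.1137, 0.3096]
tool_rot: [0.001, 0.983, -0.184, 0.006]
contact_force: [1.7, -0.1, 0.7]
gripper_width: 0.493
8.2333 [ 0.5938 -0.1137  0.3096] [-0.312 -0.037  1.574  0.     1.593  1.628] [ 1.7 -0.1  0.7]
rot [  0.36  -0.58 -71.17] shift mm [-5.5 -0.8  9.5]
```

View pics/w7.png

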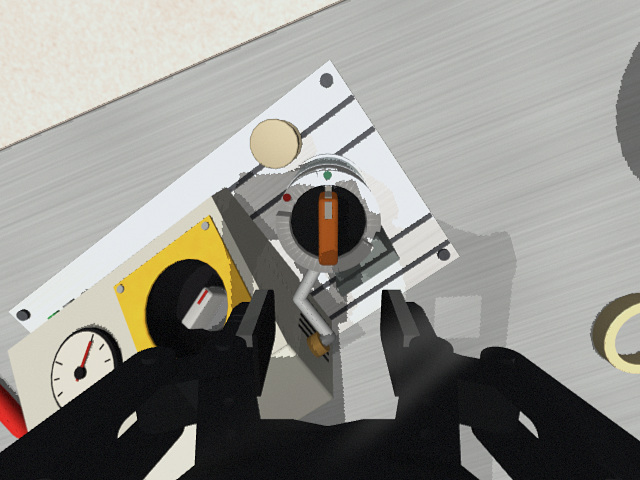

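View pics/s7.png

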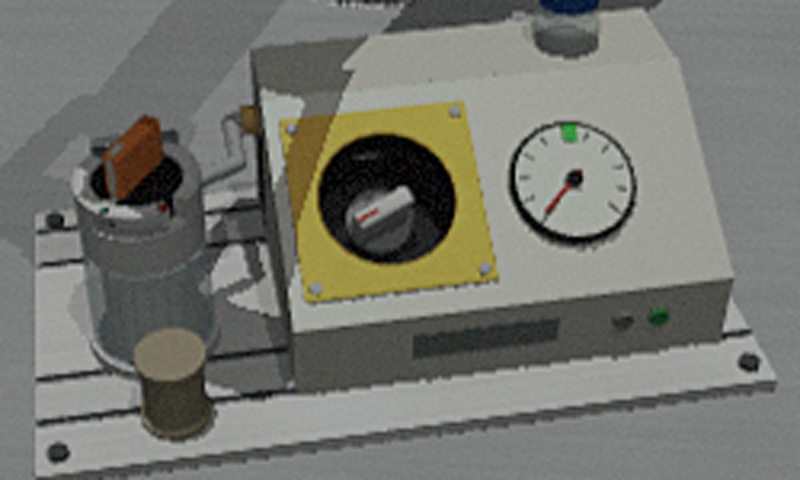

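The lid is locked: the pointer is over the green dot at (327,175) and the plug is flush with the rim. Next I'll measure the knob angle and the needle and marker angles.

```bash
cat >> h.py <<'E'
TH=0.5585
def gR(psi):
    z=np.array([np.sin(TH)*np.cos(psi),np.sin(TH)*np.sin(psi),np.cos(TH)])
    x=np.array([-np.cos(TH)*np.cos(psi),-np.cos(TH)*np.sin(psi),np.sin(TH)])
    return np.c_[x,np.cross(z,x),z]
def onpl(c,uv,G,Rg,zl):
    o,d=ray(c,uv); n=Rg[:,2]; P=G+n*zl
    p=o+d*((P-o)@n)/(d@n); return Rg.T@(p-G)   # in guard frame
E
python3 - <<'E'
from h import *
im=cv2.imread("pics/w1.png"); crop(im,0,0,280,210,2.8,"pics/w1g.png")
im=cv2.imread("pics/w2.png"); crop(im,0,0,160,170,4,"pics/w2g.png")
E
```

```text
(no output)
```

View pics/w1g.png

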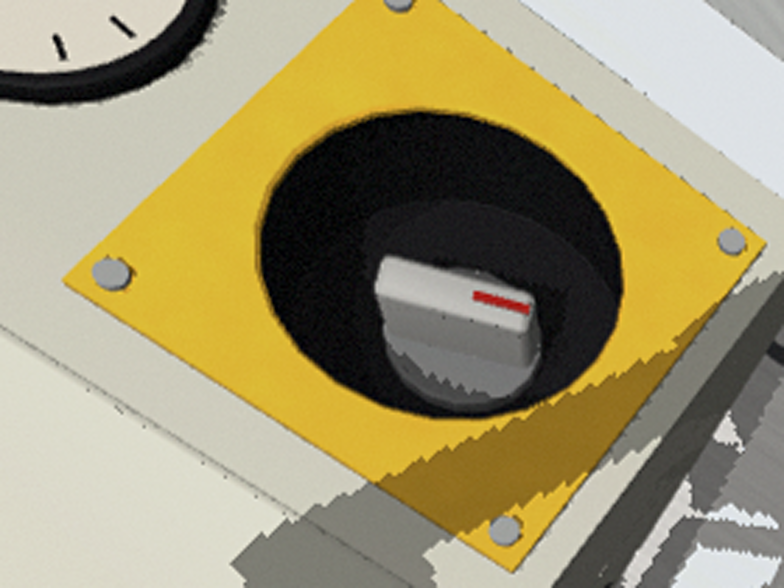

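The wrist crop shows the bar's top face with corners at about (386,255), (537,290), (526,332) and (376,290), and its red line to the right. The guard corners are at (768,243), (514,572) and (63,282).

```bash
cat > fit2.py <<'E'
from plant import manip
from h import *
import pickle
from scipy.optimize import least_squares
T=manip.get_calibration("top"); S=manip.get_calibration("scene"); st1,W=pickle.load(open("pics/w1.png.pkl","rb"))
t=lambda x,y:((x+.5)/3.4-.5+185,(y+.5)/3.4-.5+145)
s=lambda x,y:((x+.5)/3.2-.5+215,(y+.5)/3.2-.5+170)
w=lambda x,y:((x+.5)/2.8-.5,(y+.5)/2.8-.5)
loc=np.array([[-.065,.065,0],[-.065,-.065,0],[.065,-.065,0],[.065,.065,0]])
ut=np.array([t(445,160),t(275,213),t(305,350),t(493,297)]); us=np.array([s(302,364),s(497,343),s(464,167),s(281,184)])
uw=np.array([w(768,243),w(63,282),w(514,572)])
def f(p,use="tsw"):
    P=p[:3]+loc@gR(p[3]).T; o=[]
    if "t" in use:o.append((proj(T,P)-ut).ravel())
    if "s" in use:o.append((proj(S,P)-us).ravel())
    if "w" in use:o.append((proj(W,P[[0,2,3]])-uw).ravel())
    return np.concatenate(o)
for u in ("t","s","w","tsw"):
    r=least_squares(f,[.55,.05,.12,.25],args=(u,)); print(u,r.x[:3].round(4),np.degrees(r.x[3]).round(2),"rms",np.sqrt(np.mean(r.fun**2)).round(2))
G=r.x[:3]; Rg=gR(r.x[3])
bw=[onpl(W,w(*p),G,Rg,-.018) for p in [(386,255),(537,290),(526,332),(376,290)]]
for b in bw: print((b*1e3).round(1))
d=(bw[1]+bw[2]-bw[0]-bw[3])/2; print("bar ctr",np.mean(bw,0)*1e3,"ang",np.degrees(np.arctan2(d[1],d[0])),np.linalg.norm(d))
for nm,c,a in (("scene",S,[s(573,242),s(546,279),s(570,197)]),("top",T,[t(197,288),t(228,253),t(199,329)])):
    o,n,m=[onpl(c,p,G,Rg,0)[:2] for p in a]
    an=[np.degrees(np.arctan2(*(q-o)[::-1])) for q in (n,m)]
    print(nm,o*1e3,an,"cw needle->marker",(an[0]-an[1])%360, [np.linalg.norm(q-o) for q in (n,m)])
E
python3 fit2.py
```

```text
t [0.5542 0.0507 0.1008] 15.66 rms 0.59
s [0.548  0.0478 0.1135] 13.34 rms 0.24
w [0.5547 0.0467 0.1186] 14.62 rms 0.15
tsw [0.5539 0.0475 0.1172] 14.71 rms 0.85
[  2.7 -21.1 -18. ]
[-15.6  17.2 -18. ]
[ -2.2  22.6 -18. ]
[ 13.5 -16.6 -18. ]
bar ctr [ -0.39726462   0.52883197 -18.        ] ang 113.75314805029342 0.0423346196718006
scene [  -0.24398227 -131.29882354] [np.float64(134.9001071977602), np.float64(-8.551577614679458)] cw needle->marker 143.45168481243965 [np.float64(0.03410104975709955), np.float64(0.03339772795861945)]
top [ -12.8213634  -132.03271441] [np.float64(131.20817946835032), np.float64(-5.745105282348425)] cw needle->marker 136.95328475069874 [np.float64(0.03458906753278631), np.float64(0.03521983597550771)]
```

```bash
cat >> h.py <<'E'
G=np.array([.5542,.0472,.1178]); PSI=np.radians(14.65); RG=gR(PSI); K=G-.024*RG[:,2]
def knobR(beta):  # bar dir angle deg in guard frame; tool y at beta+90
    a=np.radians(beta+90); y=RG@np.array([np.cos(a),np.sin(a),0]); z=-RG[:,2]
    return R.from_matrix(np.c_[np.cross(y,z),y,z])
E
python3 - <<'E'
from plant import manip
from h import *
st=manip.state(); R0=q2R(st['tool_rot']); Rt=knobR(114)
zt=Rt.apply([0,0,1]); 
sw=R.align_vectors([[0,0,-1.]],[zt])[0]  # rotate target to vertical
Rv=sw*Rt
print("yaw first",np.degrees((R0.inv()*Rv).as_rotvec()))
print("then tilt",np.degrees((Rv.inv()*Rt).as_rotvec()))
P=K+.15*RG[:,2]; print(P)
print("shift in present tool axes (mm)",R0.inv().apply(P-st['tool_pos'])*1e3)
print("shift in view-tool axes",Rt.inv().apply(P-st['tool_pos'])*1e3)
E
```

```text
yaw first [ 1.84280052e-01 -6.28349570e-02 -1.49824678e+02]
then tilt [2.92331741e+01 1.30154477e+01 7.01929627e-15]
[0.61879851 0.06408686 0.22465442]
shift in present tool axes (mm) [ -39.18427713 -174.956115     78.47727598]
shift in view-tool axes [109.09805693 159.8589717   29.09391237]
```

```bash
python3 -m creep '[[0,0,-7.1,0,0,0,0.5],[0,0,-7.1,0,0,0,0.5],[0,0,-7.1,0,0,0,0.5],[0,0,-7.1,0,0,0,0.5],[0,0,-7.1,0,0,0,0.5],[0,0,-7.1,0,0,0,0.5],[0,0,-7.1,0,0,0,0.5],[0,0,-7.1,0,0,0,0.5],[0,0,-7.1,0,0,0,0.5],[0,0,-7.1,0,0,0,0.5],[0,0,-7.1,0,0,0,0.5],[0,0,-7.1,0,0,0,0.5],[0,0,-7.1,0,0,0,0.5],[0,0,-7.1,0,0,0,0.5],[0,0,-7.1,0,0,0,0.5],[0,0,-7.1,0,0,0,0.5],[0,0,-7.1,0,0,0,0.5],[0,0,-7.1,0,0,0,0.5],[0,0,-7.1,0,0,0,0.5],[0,0,-7.1,0,0,0,0.5]]'
python3 -m creep '[[0,0,-7.1,0,0,0,0.5],[0,0,-0.7,0,0,0,0.5],[5.8,2.6,0,0,0,0,0.5],[5.8,2.6,0,0,0,0,0.5],[5.8,2.6,0,0,0,0,0.5],[5.8,2.6,0,0,0,0,0.5],[5.8,2.6,0,0,0,0,0.5],[0,0,0,0,0,0,0.5],[0,0,0,0,0,0,0.5]]'
cat > kd.py <<'E'
import sys
from plant import manip
from h import *
st=manip.state(); print(st['time'],st['tool_pos'].round(4),st['joint_pos'].round(2),st['contact_force'].round(1))
delta(st,K+float(sys.argv[1])*RG[:,2],knobR(float(sys.argv[2])))
E
python3 kd.py .15 114
```

```text
time: 10.0
tool_pos: [0.5904, -0.1127, 0.2985]
tool_rot: [-0.003, 0.491, 0.871, -0.001]
contact_force: [-0.3, 0.2, 0.1]
gripper_width: 0.502
time: 10.75
tool_pos: [0.5914, -0.1126, 0.2981]
tool_rot: [-0.211, 0.417, 0.866, -0.177]
contact_force: [-0.8, 1.0, -0.5]
gripper_width: 0.501
10.75 [ 0.5914 -0.1126  0.2981] [-0.2   0.3   1.29 -0.26  2.05 -0.94] [-0.8  1.  -0.5]
rot [ 0.09 -0.18  0.03] shift mm [109.3 157.4  25.1]
```

```bash
python3 -m creep '[[0,0,0,0.0156,0.0225,0.0036,0.5],[0,0,0,0.0156,0.0225,0.0036,0.5],[0,0,0,0.0156,0.0225,0.0036,0.5],[0,0,0,0.0156,0.0225,0.0036,0.5],[0,0,0,0.0156,0.0225,0.0036,0.5],[0,0,0,0.0156,0.0225,0.0036,0.5],[0,0,0,0.0156,0.0225,0.0036,0.5],[0,0,0,0,0,0,0.35],[0,0,0,0,0,0,0.35],[0,0,0,0,0,0,0.35]]'
python3 kd.py .15 114; python3 look.py pics/w8.png | tail -0
```

```text
time: 11.58
tool_pos: [0.6189, 0.0628, 0.2294]
tool_rot: [-0.208, 0.418, 0.867, -0.176]
contact_force: [0.1, -0.3, 0.9]
gripper_width: 0.352
11.5833 [0.6189 0.0628 0.2294] [ 0.03  0.41  1.28 -0.13  2.   -0.66] [ 0.1 -0.3  0.9]
rot [ 0.35  0.07 -0.08] shift mm [0.1 3.  3.9]Exception ignored on flushing sys.stdout:
BrokenPipeError: [Errno 32] Broken pipe
```

View pics/w8.png

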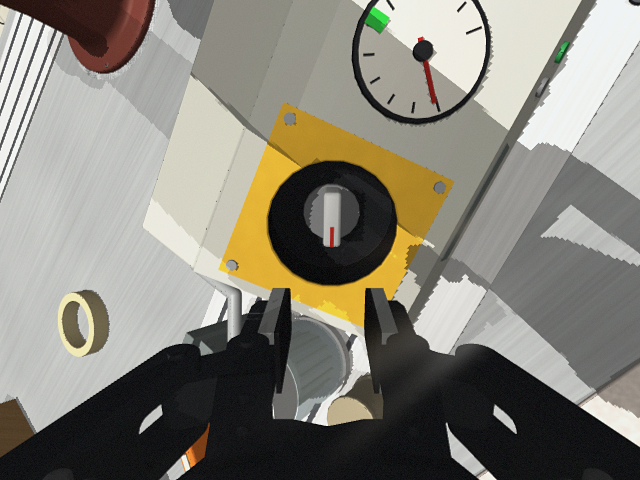

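This is a clear view down the panel axis. The bar is vertical at (332,219) with its red line down, the guard opening is centred near (332,222), the needle points to (436,105) and the marker is at (377,18). I'll refine from here.

```bash
ls pics/*.pkl
python3 - <<'E'
from h import *
im=cv2.imread("pics/w8.png"); crop(im,210,95,460,325,2.6,"pics/w8g.png"); crop(im,340,0,500,135,4,"pics/w8n.png")
E
```

```text
pics/w1.png.pkl
pics/w2.png.pkl
pics/w3.png.pkl
pics/w4.png.pkl
pics/w5.png.pkl
pics/w6.png.pkl
pics/w7.png.pkl
pics/w8.png.pkl
```

View pics/w8g.png

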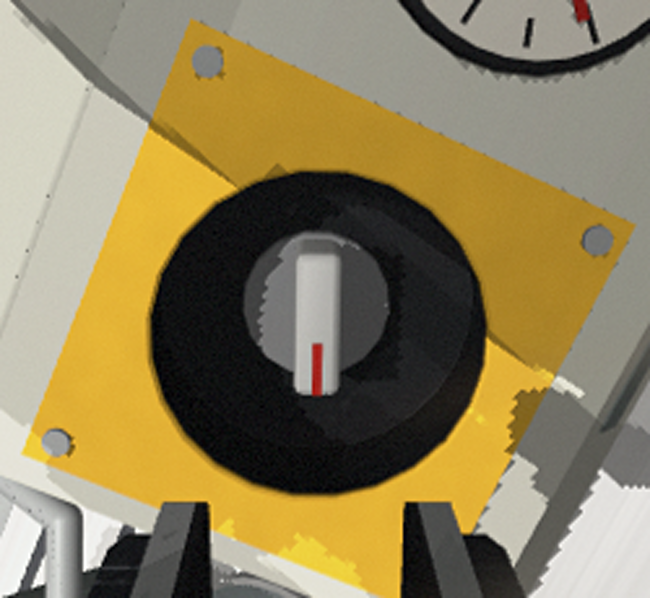

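View pics/w8n.png

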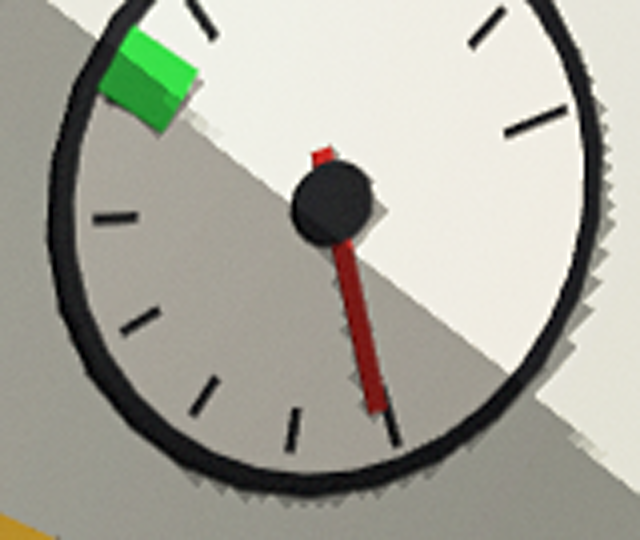

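Run:
```python
from h import *
import pickle
from scipy.optimize import least_squares
st,W=pickle.load(open("pics/w8.png.pkl","rb")); st1,W1=pickle.load(open("pics/w1.png.pkl","rb"))
w=lambda x,y:((x+.5)/2.6-.5+210,(y+.5)/2.6-.5+95); w1=lambda x,y:((x+.5)/2.8-.5,(y+.5)/2.8-.5)
n=lambda x,y:((x+.5)/4-.5+340,(y+.5)/4-.5)
loc=np.array([[.065,-.065,0],[-.065,-.065,0],[.065,.065,0]]); uw=np.array([w(193,20),w(635,226),w(22,456)])
loc1=np.array([[-.065,.065,0],[.065,-.065,0],[.065,.065,0]]); uw1=np.array([w1(768,243),w1(63,282),w1(514,572)])
def f(p,b):
    o=(proj(W,p[:3]+loc@gR(p[3]).T)-uw).ravel()
    return np.r_[o,(proj(W1,p[:3]+loc1@gR(p[3]).T)-uw1).ravel()] if b else o
for b in (0,1):
    r=least_squares(f,[.55,.05,.12,.25],args=(b,)); print(r.x[:3].round(4),np.degrees(r.x[3]),np.sqrt(np.mean(r.fun**2)))
for G_,Rg in ((G,RG),(r.x[:3],gR(r.x[3]))):
    print("opening",[(onpl(W,w(*p),G_,Rg,0)*1e3).round(1) for p in [(150,333),(486,333),(318,171),(318,494)]])
    q=[onpl(W,w(*p),G_,Rg,-.018)*1e3 for p in [(296,254),(340,254),(338,395),(294,395)]]; d=q[2]+q[3]-q[0]-q[1]
    print("bar",np.mean(q,0).round(1),"ang",np.degrees(np.arctan2(d[1],d[0])))
    o,nt,mt,z0=[onpl(W,n(*p),G_,Rg,0)[:2] for p in [(332,203),(376,412),(150,78),(391,420)]]
    A=[np.degrees(np.arctan2(*(p-o)[::-1])) for p in (nt,mt,z0)]; print("gauge",o,A,(A[0]-A[1])/2,[np.linalg.norm(p-o) for p in (nt,mt)])
```

```text
[0.555  0.0467 0.1181] 14.608444246142268 0.3267897722580234
[0.5549 0.0467 0.1183] 14.571947914276901 0.34165105112193744
opening [array([44.2, 17. , -0. ]), array([-41.9, -21. ,   0. ]), array([ 19.5, -42.8,  -0. ]), array([-18.7,  42.6,   0. ])]
bar [  0.2   0.3 -18. ] ang 113.29769422818549
gauge [-0.00540102 -0.13018637] [np.float64(130.69758453308958), np.float64(-6.975346015086963), np.float64(134.16946796539233)] 68.83646527408827 [np.float64(0.03323780340610313), np.float64(0.03496039477032555)]
opening [array([44.4, 16.2,  0. ]), array([-41.4, -21.8,   0. ]), array([ 19.8, -43.4,   0. ]), array([-18.4,  41.7,   0. ])]
bar [  0.5  -0.5 -18. ] ang 113.36462351595704
gauge [-0.00492565 -0.13062242] [np.float64(130.77219973208858), np.float64(-6.907856412270515), np.float64(134.2437760655698)] 68.84002807217955 [np.float64(0.03314013945810619), np.float64(0.0348570193422649)]
```

```bash
sed -i 's/^G=np.array.*/G=np.array([.5547,.0470,.118]); PSI=np.radians(14.6); RG=gR(PSI); K=G-.024*RG[:,2]/' h.py
python3 -m creep '[[0.4,0,0,0,0.003,0.01,0.33],[0,0,0,0,0,0.025,0.33],[0,0,0,0,0,0.025,0.33],[0,0,0,0,0,0.025,0.33],[0,0,0,0,0,0.02,0.33],[0,0,0,0,0,0,0.33],[0,0,0,0,0,0,0.33]]'
python3 kd.py -.015 113.4; python3 look.py pics/w9.png >/dev/null
```

```text
time: 12.22
tool_pos: [0.5661, 0.0504, 0.1371]
tool_rot: [-0.212, 0.417, 0.866, -0.18]
contact_force: [-0.4, 0.1, -0.2]
gripper_width: 0.329
12.2167 [0.5661 0.0504 0.1371] [ 0.02  0.37  1.49 -0.13  1.84 -0.65] [-0.4  0.1 -0.2]
rot [-0.26 -0.07  0.59] shift mm [-0.5  0.1 61.5]
```

View pics/w9.png

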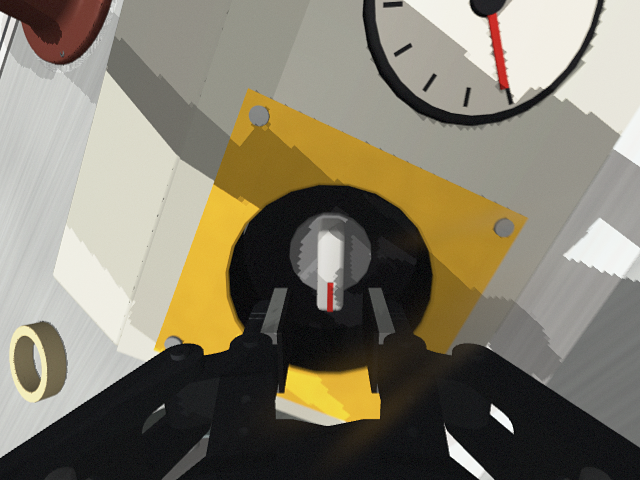

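The bar at (330,275) is centred between the fingers, which have ample room in the opening. I'll carry on inward.

```bash
python3 -m creep '[[-0.2,0,0.5,-0.0005,0,0.012,0.33],[0,0,0,0,0,0.012,0.33],[0,0,0,0,0,0.012,0.33],[0,0,0,0,0,0.009,0.33],[0,0,0,0,0,0,0.33],[0,0,0,0,0,0,0.33]]'
python3 kd.py -.015 113.4
```

```text
time: 12.77
tool_pos: [0.5434, 0.0446, 0.0987]
tool_rot: [-0.21, 0.42, 0.864, -0.179]
contact_force: [0.9, -0.6, 0.5]
gripper_width: 0.332
12.7667 [0.5434 0.0446 0.0987] [ 0.01  0.36  1.57 -0.13  1.76 -0.64] [ 0.9 -0.6  0.5]
rot [-0.06 -0.03  0.16] shift mm [-0.3 -0.6 16.5]
```

```bash
python3 -m creep '[[0,0,0,-0.0003,-0.0006,0.006,0.33],[0,0,0,0,0,0.006,0.33],[0,0,0,0,0,0.0045,0.33],[0,0,0,0,0,0,0.33],[0,0,0,0,0,0,0.33]]'
python3 kd.py -.015 113.4; python3 look.py pics/w10.png >/dev/null
```

```text
time: 13.18
tool_pos: [0.5353, 0.0419, 0.0855]
tool_rot: [-0.209, 0.42, 0.865, -0.179]
contact_force: [0.1, 1.3, -0.2]
gripper_width: 0.332
13.1833 [0.5353 0.0419 0.0855] [ 0.01  0.36  1.6  -0.13  1.73 -0.64] [ 0.1  1.3 -0.2]
rot [-0.01  0.01  0.15] shift mm [ 0.2 -0.2  0.8]
```

View pics/w10.png

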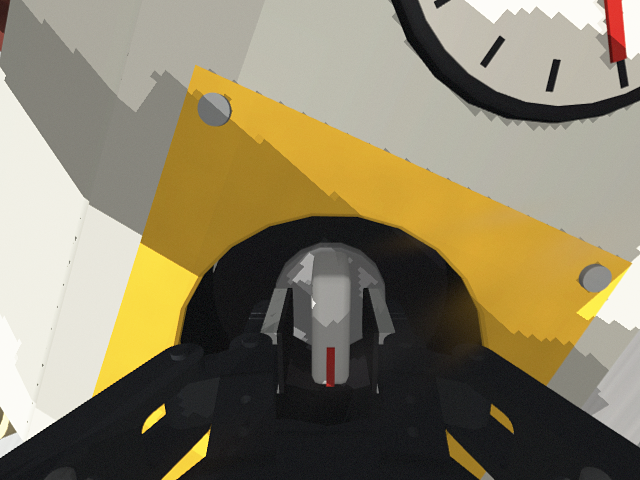

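The fingers straddle the bar at (331,330) with no contact force, so I'll close.

```bash
python3 -m creep '[[0,0,0,0,0,0,0.2],[0,0,0,0,0,0,0.1],[0,0,0,0,0,0,0],[0,0,0,0,0,0,0],[0,0,0,0,0,0,0],[0,0,0,0,0,0,0]]'
python3 kd.py -.015 113.4
python3 -m creep '[[0,0,3,0,0,0,0],[0,0,3,0,0,0,0],[0,0,4,0,0,0,0],[0,0,0,0,0,0,0]]'
python3 kd.py -.015 103.4
```

```text
time: 13.73
tool_pos: [0.5365, 0.0424, 0.086]
tool_rot: [-0.208, 0.42, 0.865, -0.178]
contact_force: [4.5, 2.5, -1.8]
gripper_width: 0.147
13.7333 [0.5365 0.0424 0.086 ] [ 0.01  0.36  1.59 -0.13  1.73 -0.64] [ 4.5  2.5 -1.8]
rot [0.17 0.08 0.16] shift mm [ 0.3 -1.   1.9]
time: 14.07
tool_pos: [0.5364, 0.0422, 0.0861]
tool_rot: [-0.192, 0.495, 0.825, -0.196]
contact_force: [3.7, 3.2, -1.2]
gripper_width: 0.148
14.0667 [0.5364 0.0422 0.0861] [ 0.01  0.36  1.59 -0.13  1.73 -0.47] [ 3.7  3.2 -1.2]
rot [0.15 0.05 0.05] shift mm [ 0.2 -0.9  1.9]
```

```bash
python3 -m creep '[[0,0,5,0,0,0,0],[0,0,5,0,0,0,0],[0,0,5,0,0,0,0],[0,0,5,0,0,0,0],[0,0,5,0,0,0,0],[0,0,5,0,0,0,0],[0,0,5,0,0,0,0],[0,0,5,0,0,0,0],[0,0,5,0,0,0,0],[0,0,4,0,0,0,0],[0,0,0,0,0,0,0],[0,0,0,0,0,0,0]]'
python3 kd.py -.015 54.4
python3 - <<'E'
from plant import manip
from h import *
im=manip.grab_frame("scene"); cv2.imwrite("pics/s11.png",im); crop(im,300,180,460,300,5,"pics/s11c.png")
E
python3 look.py pics/w11.png >/dev/null
```

```text
time: 15.07
tool_pos: [0.5358, 0.0423, 0.0864]
tool_rot: [-0.094, 0.791, 0.546, -0.259]
contact_force: [2.7, 4.0, 2.5]
gripper_width: 0.151
15.0667 [0.5358 0.0423 0.0864] [ 0.01  0.35  1.59 -0.13  1.73  0.38] [2.7 4.  2.5]
rot [ 0.03 -0.04  0.28] shift mm [-0.3 -0.   1.9]
```

View pics/s11c.png

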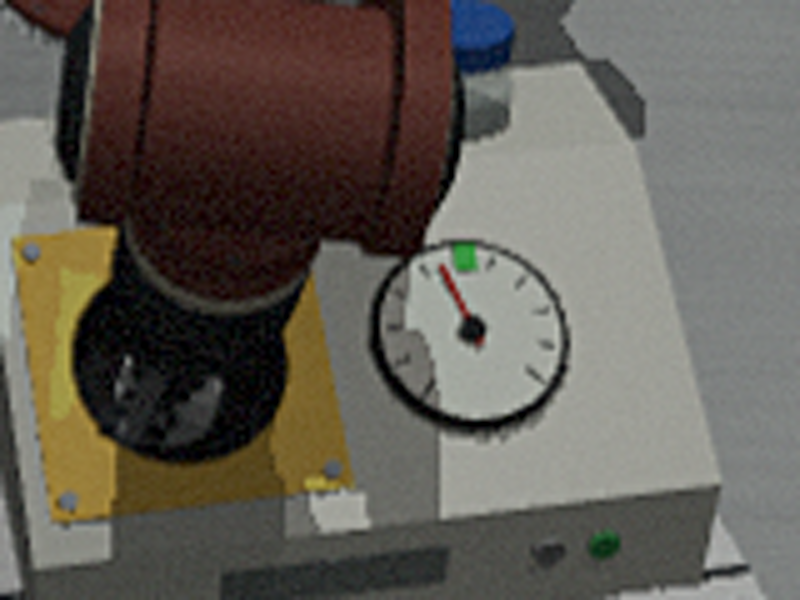

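View pics/w11.png

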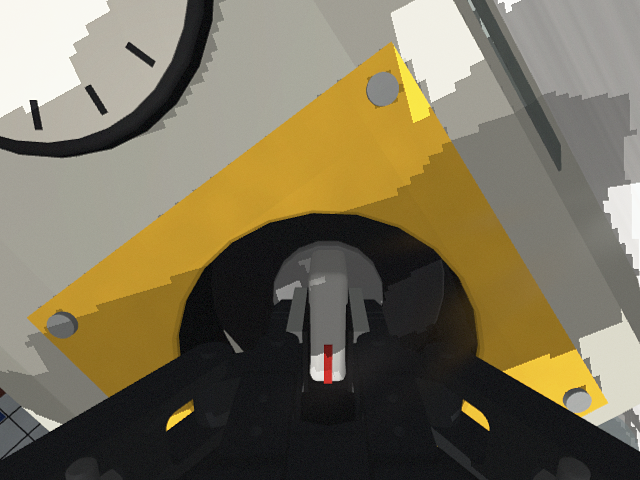

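The scene crop shows the needle tip at (443,267) and the marker at (464,257), with the hub at (471,330). That leaves about 19° on the gauge, so about 10° at the knob.

```bash
python3 -m creep '[[0,0,4,0,0,0,0],[0,0,4,0,0,0,0],[0,0,2,0,0,0,0],[0,0,0,0,0,0,0],[0,0,0,0,0,0,0]]'
python3 - <<'E'
from plant import manip
from h import *
im=manip.grab_frame("scene"); cv2.imwrite("pics/s12.png",im); crop(im,360,215,430,285,8,"pics/s12c.png")
E
```

```text
time: 15.58
tool_pos: [0.5357, 0.0424, 0.0865]
tool_rot: [-0.072, 0.836, 0.475, -0.266]
contact_force: [2.1, 4.6, 4.1]
gripper_width: 0.149
```

View pics/s12c.png

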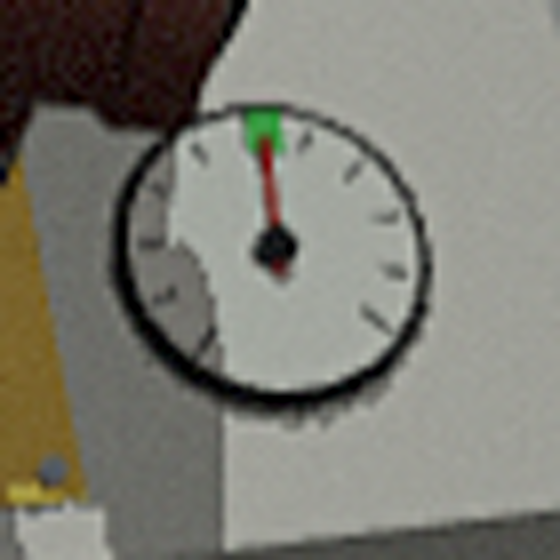

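The needle tip at (266,145) is centred on the green marker. I'll release and retract along the axis.

```bash
python3 -m creep '[[0,0,0,0,0,0,0.2],[0,0,0,0,0,0,0.3],[0,0,0,0,0,0,0.32],[0,0,0,0,0,0,0.32],[0,0,0,0,0,0,0.32]]'
python3 kd.py -.015 44.4
python3 -m creep '[[0,0,0,0,0,-0.008,0.32],[0,0,0,0,0,-0.012,0.32],[0,0,0,0,0,-0.015,0.32],[0,0,0,0,0,-0.015,0.32],[0,0,0,0,0,-0.02,0.32],[0,0,0,0,0,-0.025,0.32],[0,0,0,0,0,-0.03,0.32],[0,0,0,0,0,-0.03,0.32],[0,0,0,0,0,-0.03,0.32],[0,0,0,0,0,0,0.32],[0,0,0,0,0,0,0.32]]'
python3 kd.py .15 44.4
python3 look.py pics/w13.png >/dev/null
python3 - <<'E'
from plant import manip
from h import *
im=manip.grab_frame("scene"); cv2.imwrite("pics/s13.png",im); crop(im,215,170,465,340,3.2,"pics/s13c.png")
E
```

```text
time: 16.05
tool_pos: [0.5353, 0.0416, 0.0855]
tool_rot: [-0.071, 0.836, 0.474, -0.266]
contact_force: [0.3, -0.5, -0.6]
gripper_width: 0.319
16.05 [0.5353 0.0416 0.0855] [ 0.01  0.36  1.6  -0.13  1.73  0.56] [ 0.3 -0.5 -0.6]
rot [0.01 0.03 0.14] shift mm [ 0.1 -0.4  0.8]
time: 16.97
tool_pos: [0.6324, 0.0669, 0.246]
tool_rot: [-0.07, 0.837, 0.475, -0.263]
contact_force: [0.4, -0.1, -1.1]
gripper_width: 0.322
16.9667 [0.6324 0.0669 0.246 ] [ 0.04  0.43  1.22 -0.13  2.03  0.55] [ 0.4 -0.1 -1.1]
rot [ 0.33 -0.2   0.12] shift mm [ 0.  -0.5 25. ]
```

View pics/w13.png

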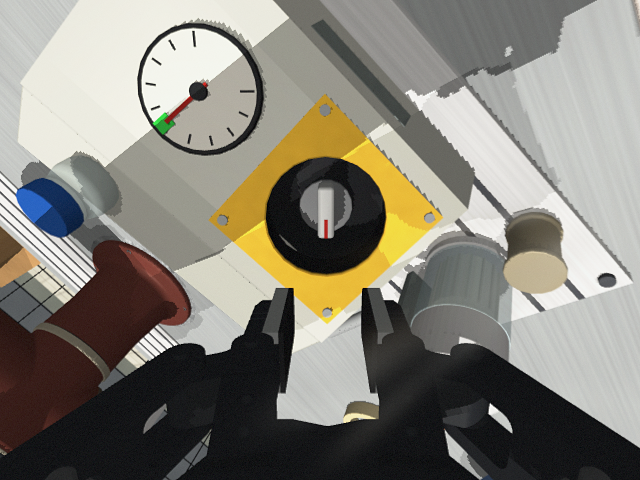

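View pics/s13c.png

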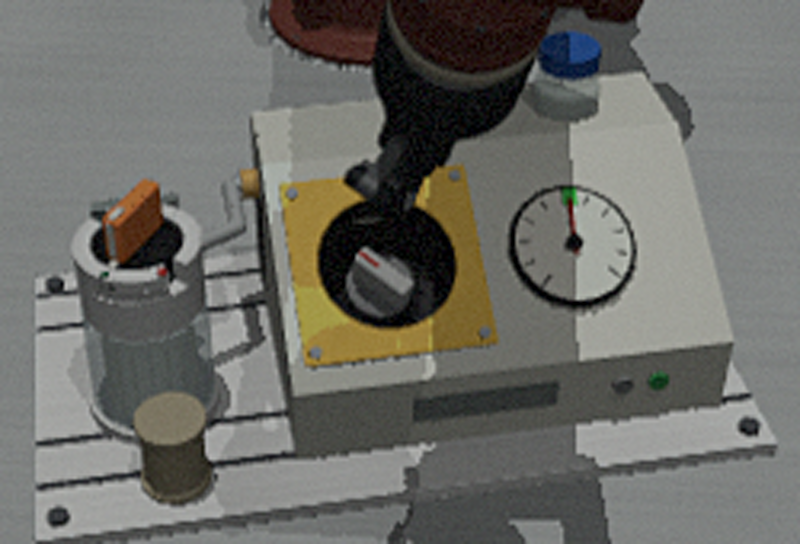

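Both pictures show the needle on the green marker (wrist (165,124), scene crop (570,195)). The lid is still locked, the jar and element are where they were, and the gripper is well clear. Handing in.

Run:
```python
from plant import manip
print(manip.job_done())
```

```text
the job is handed in; nothing more can be done
None
```

I locked the filter lid first, then turned the regulator knob until the red needle stood on the green marker, and handed the job in at about 17 s.

**Lid:** I gripped the rib, pushed the lid down about 10.6 mm and turned it about 70° clockwise. It then rose about 5 mm into its lock. After I let go, its height was about 5 mm below the start, which is flush with the rim, and the pointer was over the green dot in the wrist picture.

**Knob:** I reached in along the panel axis with the jaws about a third open and turned the knob 69° clockwise. After I backed out, the needle was on the green marker in both the wrist and scene pictures.

**Forces and surroundings:** Every contact reading I took was small: about 10 N while pushing the lid, about 6 N while gripping the knob, and near zero after release. The spent element and the jar looked unmoved in the last pictures. I did not check the tape roll and screwdriver in a last picture, but no move went near them.

**Disagreements:** The top and scene pictures taken singly put the guard several millimetres off, mostly in height. I used the two wrist views instead, which agreed within 1 mm. No check failed.

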